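Open the torch gas key cock in the goldsmith's bench gas box

TASK

Turn on the torch gas: take the long T-key out of the tool block, lower it down the steel sleeve in the top of the gas box and feel it fully home on the square of the cock at the bottom, then turn it counter-clockwise (seen from above) until the cock is fully open. Work gently, force neither the square nor the stop, and let go with the key left standing upright and fully home on the square so that the gas can be shut off at once; leave the jar, figurine, tin and soldering brick as they are.

Things in the scene. Friction and masses are not known exactly. Their poses are not given: they have to be found in the camera images.
- gas_box: Grey sheet-steel gas box fixed on the bench, 160 x 270 mm (its x, its y), flat top 147 mm above the bench, inspection windows in its long faces; copper pipe and brass key cock inside. Origin: centre of its underside; z up, y along its length. Its sleeve, cock and square count as part of it.
- sleeve_top (a point): Centre of the open mouth of the vertical steel sleeve, 50 mm towards -y of the box's middle, in a round 80 mm flange on the gas box, 150 mm above the bench. The bore is 36 mm wide (flared to 42 mm at the lip) and runs straight down to the cock.
- seat (a point): Centre of the cock's flat gland face, on the sleeve's axis 105 mm below its mouth (45 mm above the bench); the key's mouth rests here when fully home. A brass square, 16 mm across flats, 11 mm high, stands on it, ending in a 5 mm centring cone (16 to 10 mm wide). How the square is turned is unknown (any angle, repeats every quarter turn; these axes are the box's): find it by feel.
- plug (a joint): How far the cock is open from its own shut stop: 0 = shut (start), pi/2 = fully open at its stop; grows counter-clockwise seen from above. About 0.12 N m to turn, stays where left, hard stops at both ends; a light press of the key does not turn it. It does not tell how the square stands in the box.
- key: Steel T-key, 175 mm long, about 0.38 kg, standing mouth down in the block. Origin: centre of its mouth (lower end); z up the shaft. T-bar 100 mm long (key x), 12 mm wide (key y, flat sides), 18 mm high, top at z = 175; shaft 11 mm thick; socket 36 mm long, 30 mm across corners, square bore 17.4 mm wide, 20 mm deep, sides along key x and y: drops over the square within about 5 degrees.
- key_bar (a point): Centre of the T-bar, 166 mm above the key's mouth: where to grip it from above, jaws closing along the key's y.
- key_mouth (a point): Centre of the open lower end of the key's socket, same axes as the key.
- block: Wooden tool block fixed on the bench, 110 x 75 x 60 mm, with small burs standing in it up to 106 mm. The key stands in its central round hole, 33 mm wide and 50 mm deep. Origin: centre of its underside.
- flux_jar: Small glass jar with metal cap and a brush stick, 56 mm wide, 125 mm high, loose. Origin: centre of its underside. Leave alone.
- figurine: Small cast copper seated figure, 44 mm wide, 72 mm high, loose. Origin: centre of its underside. Leave alone.
- tin: Round open tin of polishing bobs, 72 mm wide, 22 mm high, loose, standing on the gas box. Origin: centre of its underside. Leave alone.
- solder_brick: White soldering brick 75 x 120 x 28 mm, loose, flat on the bench before the tool block. Origin: centre of its underside. Leave alone.
Mind the look-alikes: they are no part of the job. Leave any brown or turquoise look-alike of the key alone.

How it is judged (in metres and radians):
On the way, in this order (a step that is already met when the one before it is completed fails the run):
1. the key's mouth is fully home on the gland face (within 3 mm of height, 3 mm sideways) with the cock not yet half open (z of key_mouth in the frame of seat below 0.003 m and horizontal distance between key_mouth and seat below 0.003 m and value of joint plug below 0.75 rad), for 0.2 s.
2. the cock is turned fully open (within 8 degrees of its stop) (value of joint plug above 1.43 rad), for 0.1 s.
At the end, for the whole second after the job is handed in: The cock is open to within 8 degrees (0.14 rad) of its stop and the released key stands at rest on the square, its mouth within 3 mm of the gland face and 3 mm of the axis, no more than 7 degrees from upright (value of joint plug above 1.43 rad and z of key_mouth in the frame of seat below 0.003 m and horizontal distance between key_mouth and seat below 0.003 m and angle between key's own z axis and vertical below 0.12 rad and linear speed of key below 0.02 m/s); the robot touches nothing.
It fails at once if the key is forced: more than 50 N between the key and the gas box with its sleeve, cock and square (contact force between key and gas_box above 50 N).
It fails at once if a bystander is pushed more than 25 mm or tipped (distance of any of flux_jar, figurine, tin, solder_brick from where it was at the start of the episode above 0.025 m or angle between any of flux_jar, figurine, tin, solder_brick's own z axis and vertical above 0.4 rad).
It also fails if it takes over 72 s, if anything falls off the work surface, if the arm or the gripper's body presses on something with over 40 N, if the wrist force passes 120 N, or if a joint passes its speed limit or range.

ROBOT

A 6-joint arm with a two-finger parallel gripper is mounted at the origin on the work surface. World frame = base frame: x ahead of the robot, y to its left, z up, the work surface at z = 0. Lengths are in mm, angles in rad, forces in N, time in s.
With the tool pointing down it reaches from about 300 to 875 mm from the base axis. Payload 4.2 kg.
Tool frame: the origin (TCP) lies midway between the tips of the shut fingers; the grasp point (between the pads) lies 19 mm behind it; z points along the fingers, y is the direction in which the jaws open and shut (so a half turn about z gives the same grasp; the last joint's range is limited). The gripper opens to 85 mm and grips with 20 to 120 N. Pads are 22 mm wide; open, the fingers measure 114 mm over their backs; the gripper's body (76 mm by 85 mm) begins 54 mm behind the grasp point. The pads swing forward as they close: fully open they stand 13 mm farther back than shut.
Start: joints at [-1.178, 0.32, 1.565, -0, 1.257, -0.02], TCP at [230.68, -526.714, 231.338] pointing down, gripper open.
Joint ranges: [-3.11, 3.11], [-0.84, 2.01], [0.21, 2.61], [-1.34, 4.49], [0.05, 2.63], [-2.56, 2.56]. Speed limits (rad/s): [2.57, 2.57, 3.14, 3.14, 3.14, 3.14].

INTERFACE

Orientations are given as a unit quaternion [x, y, z, w].
In Python, from rig import sense, camera, finish_job gives the robot as it stands.
- The arm moves only by the tool apply_moves, never from a script. Its argument "series" is a list of rows, each a list of 7 numbers: the gripper's target within -1 to 1 (fully open at 1, half-way at 0, shut at -1), then the shift along the tool's x, y, z in units of 60 mm (1.0 is 60 mm), then the turn, a rotation vector about the tool's x, y, z in units of 5 degrees (1.0 is 5 degrees). In form: [[claw, dx, dy, dz, ax, ay, az], ...]. A call has 1 to 12 rows; each row is the pose to reach, as a shift and turn from the pose measured when the call began, along the tool's axes at that moment; what a row does not reach only later rows make up. A row lasts 1/8 s, in which the tool goes at most 62.5 mm and 10.7 degrees, less where a joint would pass 70% of its speed; a pose out of reach is approached as far as the arm can. A call with a gripper value outside its range is refused whole. The fingers move at their own pace and stop on an object; "grip_force" is the grip in N (left out, the last holds). Time passes only in rows, so rows that repeat a pose let the fingers close. It gives the time, the measured TCP pose, the force and the opening at its end, in the units of the state.
- sense(): the state, without advancing time (a new reading comes with each control period).
- camera(name): name is "scene" or "top"; returns a dict with "frame" (400x640x3 uint8, red, green, blue), "range_z" (400x640 float32, mm along the optical axis (not along the pixel's ray), 0 where there is no reading), "K" (3x3 intrinsics, pixels), "R" (3x3) and "t" (3): a world point X has camera coordinates R X + t. Camera axes: x right, y down, z forward; pixel columns grow to the right and rows downward; lengths in mm; the calibration is good to about 2 mm. A picture is of the moment at which its call begins.
- finish_job(): hands the job in, once; it reports no verdict.
The state is a dict: "t": time; "q": joint angles; "joint_vel": joint speeds; "effort": joint torques, N m; "tool_pos": TCP position; "ee_rot": TCP orientation; "ft_force": force on the tool from outside, world axes, zero at the start; "torque": the same for the moment, N m; "width": finger opening in mm.
Only numpy, scipy, OpenCV 4.12 (cv2) and the standard library are available. Lean on these libraries where they do the work, as an engineer would, in place of code of your own. Each camera call takes 0.05 s, during which the arm holds its last target.

## Working session

There is one attempt and no reset: what is moved stays moved. The work goes in short steps, Python scripts to look and compute and a tool call to move; the robot and the scene stay as the last step left them, time stands still between calls to the robot, and variables do not carry over. Pictures are saved under pics/ and viewed, and the job is handed in when it is done.

Besides the shell and the picture viewer there is one more tool, called as name(argument=value, ...), one argument or row to a line, values as JSON. apply_moves: Moves the arm, as the interface text tells. Its arguments: {"type":"object","properties":{"series":{"type":"array"},"grip_force":{"type":"number"}},"required":["series"]}

```bash
mkdir -p pics; ls; cat > h.py <<'E'
import numpy as np, cv2
from rig import sense, camera, finish_job
def snap(name,fn):
    c=camera(name); cv2.imwrite('pics/'+fn,c['frame'][:,:,::-1]); np.savez('pics/'+fn[:-4]+'.npz',**c); return c
def load(fn): return dict(np.load('pics/'+fn+'.npz'))
def ray(c,u,v,z):
    d=c['R'].T@(np.linalg.inv(c['K'])@np.array([u,v,1.])); o=-c['R'].T@c['t']
    return o+d*(z-o[2])/d[2]
def cloud(c):
    v,u=np.mgrid[0:400,0:640]; z=c['range_z']; K=np.asarray(c['K'])
    P=np.stack([(u-K[0,2])/K[0,0]*z,(v-K[1,2])/K[1,1]*z,z],-1)
    return (P-c['t'])@c['R']
def proj(c,X):
    p=c['K']@(c['R']@np.array(X,float)+c['t']); return p[:2]/p[2]
E
python3 - <<'E'
from h import *
for n in('scene','top'):
    c=snap(n,n+'0.png'); print(n,c['K'],-c['R'].T@c['t'],c['R'])
print(sense())
E
```

```text
pics
scene [[379.73520228   0.         310.78753675]
 [  0.         379.73520228 201.19095129]
 [  0.           0.           1.        ]] [1064.30950133 -122.88656385  757.16147595] [[ 8.34052747e-02  9.96515484e-01  6.71399568e-04]
 [ 7.67857676e-01 -6.38378530e-02 -6.37431814e-01]
 [-6.35167812e-01  5.36807149e-02 -7.70506477e-01]]
top [[470.59071819   0.         326.30271174]
 [  0.         470.59071819 203.84354452]
 [  0.           0.           1.        ]] [ 476.7343926   -93.92864841 1131.53519321] [[-0.00451067 -0.9999624   0.00740683]
 [-0.99729205  0.00395467 -0.07343656]
 [ 0.07340451 -0.00771802 -0.99727239]]
{'t': 0.1, 'q': array([-1.17797272e+00,  3.20221016e-01,  1.56555433e+00, -3.43827455e-06,
        1.25739795e+00, -1.99732684e-02]), 'joint_vel': array([ 3.64349866e-04, -1.87585560e-03, -2.70646894e-03, -1.18175994e-03,
       -2.25401284e-04, -4.47827896e-05]), 'effort': array([-1.40330467e-03, -4.16410625e+01, -2.34704733e+01, -3.27655232e-05,
        4.90153834e-03, -1.66105508e-05]), 'tool_pos': array([ 230.52531017, -526.30216866,  230.57137813]), 'ee_rot': array([ 9.78774936e-01,  2.04936574e-01, -1.48090001e-04, -7.76321841e-04]), 'ft_force': array([-0.18592865,  0.11881842, -0.46523154]), 'torque': array([-0.01731356, -0.01399106,  0.01975478]), 'width': 85.22992761583382}
```

View pics/scene0.png

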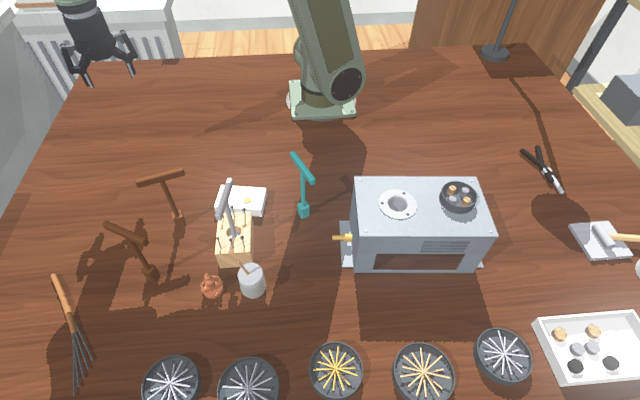

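View pics/top0.png

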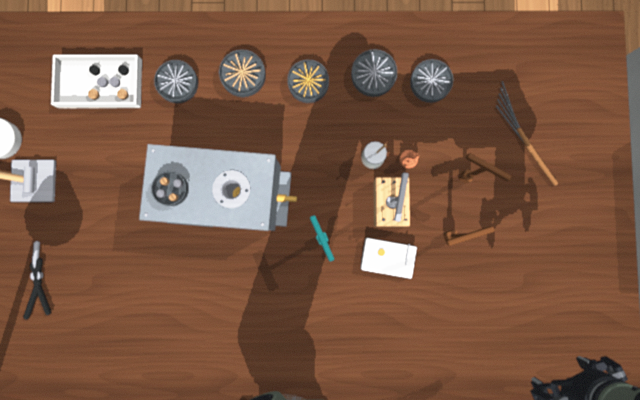

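Candidates for the key are the grey T standing in the block (top ~402,197; scene ~230,200), the turquoise T (top 321,238) and the brown ones (top 487,165 and 470,236). The grey steel one in the wooden block fits the description. I'll enlarge it and measure.

```bash
python3 - <<'E'
from h import *
c=load('top0'); s=load('scene0')
a=cv2.resize(c['frame'][130:290,345:445],None,fx=3.7,fy=3.7,interpolation=cv2.INTER_CUBIC)
b=cv2.resize(s['frame'][160:300,190:290],None,fx=3.7,fy=3.7,interpolation=cv2.INTER_CUBIC)
h=max(a.shape[0],b.shape[0]); f=lambda i:np.vstack([i,np.zeros((h-i.shape[0],i.shape[1],3),np.uint8)])
cv2.imwrite('pics/key0.png',np.hstack([f(a),f(b)])[:,:,::-1])
for n,c in(('top',c),('scene',s)):
    P=cloud(c)
    m=(P[...,2]>168)&(P[...,2]<200)&(c['range_z']>0)&(P[...,0]>350)&(P[...,0]<650)&(P[...,1]>-450)&(P[...,1]<-150)
    v,u=np.where(m); print(n,len(u),u.min(),u.max(),v.min(),v.max())
    Q=P[m]; r=cv2.minAreaRect(Q[:,:2].astype(np.float32)); print(r,np.median(Q[:,2]),Q[:,2].max(), cv2.boxPoints(r))
    hsv=cv2.cvtColor(c['frame'],cv2.COLOR_RGB2HSV)
    # flange / box
    m=(abs(P[...,2]-147)<5)&(c['range_z']>0)&(P[...,1]>-120)&(P[...,1]<400)&(P[...,0]>300)&(hsv[...,1]<70)
    r=cv2.minAreaRect(P[m][:,:2].astype(np.float32)); print('box',m.sum(),r,cv2.boxPoints(r),np.median(P[m][:,2]))
E
```

```text
top 821 394 495 154 244
((558.4561767578125, -343.706787109375), (205.48085021972656, 187.33438110351562), 87.09534454345703) 176.156599480571 189.69483949662484 [[ 459.70306 -441.56873]
 [ 646.79675 -451.0617 ]
 [ 657.2093  -245.84485]
 [ 470.1156  -236.35187]]
box 8843 ((587.1008911132812, 148.38426208496094), (271.3707580566406, 160.30801391601562), 85.00193786621094) [[495.43045    20.197998 ]
 [655.12897     6.2316284]
 [678.77136   276.57053  ]
 [519.0728    290.5369   ]] 146.91535299711984
scene 786 117 232 168 241
((560.8810424804688, -344.7669677734375), (203.758544921875, 184.89175415039062), 86.84416961669922) 174.52589428336702 186.27489538501004 [[ 462.96674 -441.4024 ]
 [ 647.57806 -451.58105]
 [ 658.79535 -248.13153]
 [ 474.18402 -237.95288]]
box 7083 ((582.6529541015625, 88.07389831542969), (389.81488037109375, 165.32228088378906), 84.34642791748047) [[ 481.1929   -97.74222]
 [ 645.711   -114.02869]
 [ 684.11304  273.89   ]
 [ 519.5949   290.17648]] 146.7633479473234
```

View pics/key0.png

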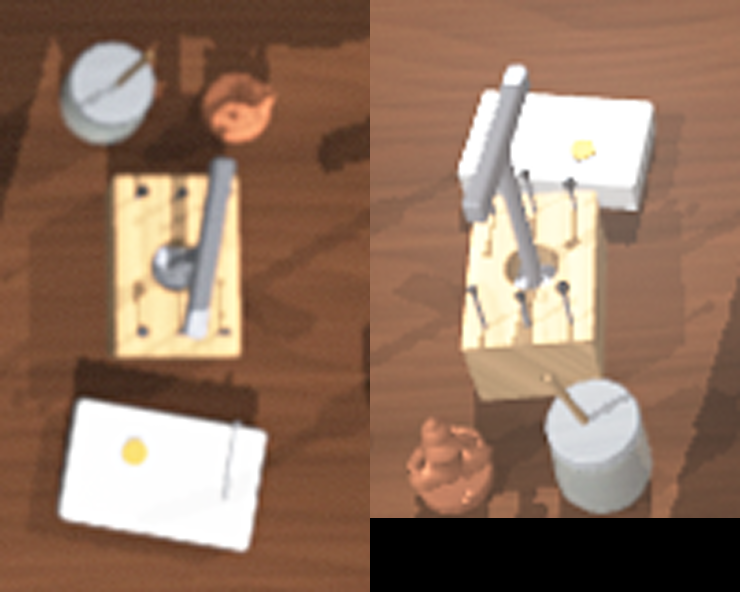

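The crop shows the grey steel T-key with its shaft going into the block's central hole (top crop ~175,265), with loose burs around it. This is the one. Next I'll refine the bar pose and the sleeve centre.

```bash
python3 - <<'E'
from h import *
for n in('top0','scene0'):
    c=load(n);P=cloud(c); g=cv2.cvtColor(c['frame'],cv2.COLOR_RGB2GRAY); hsv=cv2.cvtColor(c['frame'],cv2.COLOR_RGB2HSV)
    m=(P[...,2]>172)&(P[...,2]<200)&(c['range_z']>0)&(P[...,0]>420)&(P[...,0]<600)&(P[...,1]>-310)&(P[...,1]<-150)
    v,u=np.where(m); Q=P[m]; r=cv2.minAreaRect(Q[:,:2].astype(np.float32)); print(n,len(u),r,Q[:,2].min(),np.median(Q[:,2]),Q.mean(0),u.min(),u.max(),v.min(),v.max())
    b=cv2.boxPoints(r);print(b.round(1))
    # ray-cast mask centroid of high pixels
    X=np.array([ray(c,a,b_,185) for a,b_ in zip(u,v)]); r=cv2.minAreaRect(X[:,:2].astype(np.float32)); print('ray',r,X.mean(0))
    e=X[:,:2]-X[:,:2].mean(0); w,V=np.linalg.eigh(e.T@e); d=V[:,1]; print('dir deg',np.degrees(np.arctan2(d[1],d[0])))
    # bore: dark/deep pixels
    cx,cy=proj(c,[582.7,98.6,150]); print('pred sleeve px',cx,cy)
    yy,xx=np.mgrid[0:400,0:640]
    near=(abs(xx-cx)<30)&(abs(yy-cy)<30)
    dm=near&(c['range_z']>0)&(P[...,2]<140)
    v,u=np.where(dm); print('deep',len(u),u.min(),u.max(),v.min(),v.max())
    x=int(cx);y=int(cy)
    cr=cv2.resize(c['frame'][y-35:y+35,x-35:x+35],None,fx=5.5,fy=5.5,interpolation=cv2.INTER_CUBIC); cv2.imwrite('pics/sl_%s.png'%n,cr[:,:,::-1])
    print(P[y-28:y+30:3,x,2].round())
    print(P[y,x-30:x+30:3,2].round())
E
python3 -c "
import cv2,numpy as np
cv2.imwrite('pics/sl.png',np.hstack([cv2.imread('pics/sl_top0.png'),cv2.imread('pics/sl_scene0.png')]))"
```

```text
top0 288 ((555.9586791992188, -252.54931640625), (12.583222389221191, 87.78028106689453), 79.03434753417969) 172.0024520996792 184.36875584908472 [ 555.90001096 -251.66469311  183.6840084 ] 394 407 178 220
[[ 511.7 -250.4]
 [ 597.9 -267.1]
 [ 600.2 -254.7]
 [ 514.1 -238. ]]
ray ((555.9246215820312, -251.4647979736328), (13.393463134765625, 88.39781951904297), 79.0269775390625) [ 555.79288545 -251.4526064   185.        ]
dir deg 168.99578682812364
pred sleeve px 230.63717087415841 188.157971076214
deep 222 215 259 159 203
[145. 149. 148. 147. 148. 151. 148. 133. 103.  81.  70.  68.  87. 152.
 149. 148. 147. 148. 146. 150.]
[150. 146. 146. 146. 150. 148. 149. 149. 131. 107.  78.  52.  43.  43.
 150. 152. 147. 146. 144. 146.]
scene0 250 ((557.831298828125, -253.2817840576172), (12.090414047241211, 87.1175308227539), 79.02665710449219) 172.23824368368238 183.7663721589755 [ 559.34553447 -252.19726831  182.3373508 ] 216 232 178 212
[[ 513.9 -250.9]
 [ 599.4 -267.5]
 [ 601.7 -255.6]
 [ 516.2 -239.1]]
ray ((560.7222900390625, -250.9735565185547), (15.348237991333008, 88.44705200195312), 79.35620880126953) [ 561.67177124 -251.61633432  185.        ]
dir deg 169.95640327448731
pred sleeve px 397.8593780952004 202.6783793733911
deep 398 368 427 173 211
[ -2. 146. 147. 146. 144. 146. 149. 150. 144. 135. 126. 119. 107. 149.
 151. 148. 146. 147. 147. 147.]
[145. 148. 147. 147. 149. 151. 150. 142. 135. 131. 134. 136. 142. 146.
 147. 148. 149. 149. 147. 148.]
```

View pics/sl.png

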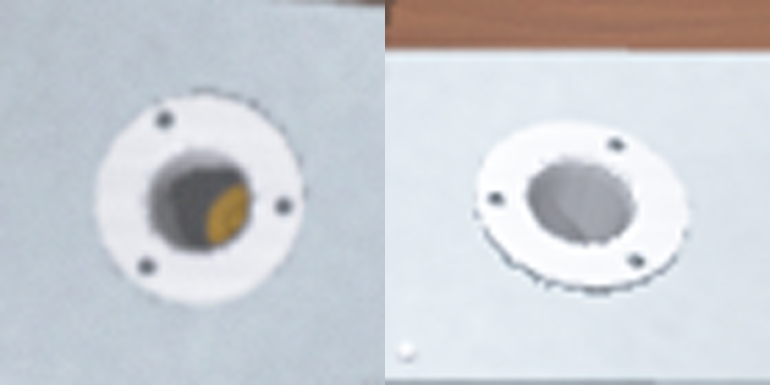

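```bash
python3 - <<'E'
from h import *
c=load('top0');P=cloud(c);hsv=cv2.cvtColor(c['frame'],cv2.COLOR_RGB2HSV)
for v in range(168,226,2):
    r=[(u,int(P[v,u,2]),int(hsv[v,u,1]),int(hsv[v,u,2])) for u in range(392,412)]
    m=[x for x in r if x[2]<60]; print(v,'z>150:',[(x[0],x[1]) for x in r if x[1]>150],' grey u:',(m[0][0],m[-1][0]) if m else None)
# flange ellipse, both views
for n,px in(('top0',(231,188)),('scene0',(398,203))):
    c=load(n);g=cv2.cvtColor(c['frame'],cv2.COLOR_RGB2GRAY)
    r=c['frame'][px[1]-35:px[1]+35,px[0]-35:px[0]+35].astype(int)
    thr=200 if n=='top0' else 232
    d=r.min(2); print(n,np.percentile(d,[5,25,50,75,90,99]))
    g2=cv2.resize(d.astype(np.uint8),None,fx=4,fy=4,interpolation=cv2.INTER_CUBIC)
    for thr in (210,220,230,238):
        m=(g2>thr).astype(np.uint8); cs,_=cv2.findContours(m,cv2.RETR_CCOMP,cv2.CHAIN_APPROX_NONE)
        for k in sorted(cs,key=len)[-4:]:
            if len(k)<60: continue
            e=cv2.fitEllipse(k); u=(e[0][0]+.5)/4-.5+px[0]-35; v=(e[0][1]+.5)/4-.5+px[1]-35
            print(thr,len(k),np.round(e[1],1),round(u,2),round(v,2),ray(c,u,v,150).round(1))
E
```

```text
168 z>150: []  grey u: None
170 z>150: []  grey u: None
172 z>150: [(404, 184)]  grey u: (403, 405)
174 z>150: [(402, 178), (403, 182), (404, 184), (405, 184), (406, 185), (407, 186), (408, 186)]  grey u: (402, 408)
176 z>150: [(402, 182), (403, 184), (404, 187), (405, 184), (406, 183), (407, 183)]  grey u: (401, 408)
178 z>150: [(401, 173), (402, 181), (403, 186), (404, 186), (405, 186), (406, 185), (407, 185)]  grey u: (402, 407)
180 z>150: [(401, 176), (402, 184), (403, 186), (404, 185), (405, 186), (406, 185), (407, 184)]  grey u: (401, 407)
182 z>150: [(401, 182), (402, 186), (403, 184), (404, 184), (405, 182), (406, 187)]  grey u: (393, 406)
184 z>150: [(400, 175), (401, 183), (402, 183), (403, 185), (404, 186), (405, 185), (406, 183)]  grey u: (401, 406)
186 z>150: [(400, 177), (401, 185), (402, 182), (403, 182), (404, 186), (405, 186), (406, 183)]  grey u: (400, 405)
188 z>150: [(400, 181), (401, 183), (402, 185), (403, 182), (404, 183), (405, 184)]  grey u: (400, 405)
190 z>150: [(399, 172), (400, 182), (401, 186), (402, 186), (403, 184), (404, 184), (405, 182)]  grey u: (40
[... 2271 characters left out ...]
.9 82.1] 397.04 203.36 [584.3  96.5 150. ]
210 319 [140.6 166.3] 397.98 201.86 [580.6  99.3 150. ]
210 1027 [275.1 333.7] 397.42 205.73 [590.6  95.8 150. ]
220 68 [18.3 28.6] 413.06 226.26 [644.3 114.7 150. ]
220 83 [15.1 22.8] 405.1 229.86 [651.5  97.  150. ]
220 213 [63.6 83.3] 397.06 203.28 [584.2  96.6 150. ]
220 1678 [269.1 293.5] 394.57 202.92 [582.8  91.7 150. ]
230 118 [ 4.7 56.3] 374.69 234.15 [656.6  35.8 150. ]
230 215 [  2.4 102. ] 419.48 177.33 [515.9 162.2 150. ]
230 224 [65.8 84.7] 397.09 203.19 [583.9  96.7 150. ]
230 400 [116.  155.8] 397.27 203.11 [583.7  97.1 150. ]
238 233 [68.5 86. ] 397.15 203.04 [583.5  96.9 150. ]
238 389 [113.3 153.2] 397.24 203.3 [584.2  97.  150. ]
```

```bash
python3 - <<'E'
from h import *
c=load('top0');s=load('scene0')
print('bar c',ray(c,401.4,196.8,185),'ends',ray(c,405.4,172.8,185),ray(c,397.6,220.8,185))
print('block',ray(c,392.6,201.8,60))
for u,v in((113,175),(240,175),(113,357),(240,355)): print(ray(c,345+(u+.5)/3.7-.5,130+(v+.5)/3.7-.5,60).round(1))
# scene bar ends top face: crop (515,68) far; near (478,205)  scale3.7 origin 190,160, panel offset 370
for u,v in((516,70),(474,207),(505,68),(526,74),(464,200),(486,212)): print('sc',ray(s,190+(u-370+.5)/3.7-.5,160+(v+.5)/3.7-.5,185).round(1))
# block top via depth
for n in('top0','scene0'):
    k=load(n);P=cloud(k);hs=cv2.cvtColor(k['frame'],cv2.COLOR_RGB2HSV)
    m=(abs(P[...,2]-60)<6)&(P[...,0]>450)&(P[...,0]<640)&(P[...,1]>-320)&(P[...,1]<-180)&(k['range_z']>0)
    r=cv2.minAreaRect(P[m][:,:2].astype(np.float32)); print(n,r)
st=sense()
from scipy.spatial.transform import Rotation as R
print(R.from_quat(st['ee_rot']).as_matrix().round(3))
E
```

```text
bar c [ 560.07932063 -253.13070826  185.        ] ends [ 608.93348896 -262.05174641  185.        ] [ 511.59598585 -244.68091686  185.        ]
block [ 559.68881193 -253.82441607   60.        ]
[ 617.1 -214.6   60. ]
[ 616.8 -293.5   60. ]
[ 504.3 -213.3   60. ]
[ 505.2 -291.6   60. ]
sc [ 518.5 -245.4  185. ]
sc [ 613.3 -261.8  185. ]
sc [ 516.5 -251.6  185. ]
sc [ 522.  -239.7  185. ]
sc [ 608.3 -267.2  185. ]
sc [ 617.1 -255.4  185. ]
top0 ((560.7611083984375, -253.7394561767578), (75.84112548828125, 108.33978271484375), 89.72968292236328)
scene0 ((562.84375, -254.99180603027344), (75.29523468017578, 112.53596496582031), 89.63217163085938)
[[ 0.916  0.401 -0.001]
 [ 0.401 -0.916  0.001]
 [ 0.    -0.002 -1.   ]]
```

```bash
cat >> h.py <<'E'
from scipy.spatial.transform import Rotation as Ro
def rel(x,y,z,yaw):
    s=sense(); R0=Ro.from_quat(s['ee_rot']); a=np.radians(yaw)
    Rt=Ro.from_matrix(np.array([[np.cos(a),np.sin(a),0],[np.sin(a),-np.cos(a),0],[0,0,-1]]))
    d=R0.inv().apply(np.array([x,y,z])-s['tool_pos'])/60; w=np.degrees((R0.inv()*Rt).as_rotvec())/5
    print(np.round(d,3).tolist(),np.round(w,3).tolist())
def st():
    s=sense(); M=Ro.from_quat(s['ee_rot']).as_matrix()
    print('t',round(s['t'],2),'pos',s['tool_pos'].round(1),'yaw',np.degrees(np.arctan2(M[1,0],M[0,0])).round(2),'tilt',M[:2,2].round(4),'F',s['ft_force'].round(2),'T',s['torque'].round(3),'w',round(s['width'],1),'q',s['q'].round(2))
E
python3 -c "
from h import *
rel(561.5,-253.5,215,-10); rel(561.5,-253.5,157,-10)"
```

```text
[6.877, -1.951, 0.263] [-0.018, 0.005, 6.73]
[6.877, -1.95, 1.229] [-0.018, 0.005, 6.73]
```

apply_moves(
  series=[
    [1,1.0,-0.3,0.05,0,0,1],
    [1,2.0,-0.6,0.1,0,0,2],
    [1,3.0,-0.85,0.1,0,0,3],
    [1,4.0,-1.15,0.15,0,0,4],
    [1,5.0,-1.4,0.2,0,0,5],
    [1,6.0,-1.7,0.2,0,0,6],
    [1,6.877,-1.95,0.263,0,0,6.73],
    [1,6.877,-1.95,0.263,-0.018,0.005,6.73],
    [1,6.877,-1.95,0.263,-0.018,0.005,6.73],
  ],
  grip_force=40,
)

```text
t: 1.23
tool_pos: [561.0, -253.6, 214.4]
ee_rot: [0.996, -0.087, -0.001, 0.0]
ft_force: [0.1, -0.1, 0.1]
width: 85.0
```

```bash
python3 -c "
from h import *
st(); rel(561.5,-253.5,157,-10); snap('scene','s1.png')
cv2.imwrite('pics/s1c.png',cv2.resize(cv2.imread('pics/s1.png')[120:300,150:330],None,fx=3,fy=3))"
```

```text
t 1.23 pos [ 561.  -253.6  214.4] yaw -9.95 tilt [-0.0016  0.0001] F [ 0.06 -0.13  0.08] T [-0.015  0.02  -0.021] w 85.0 q [-0.44  0.39  1.49 -0.    1.26  1.3 ]
[0.01, -0.003, 0.957] [0.002, 0.019, 0.011]
```

View pics/s1c.png

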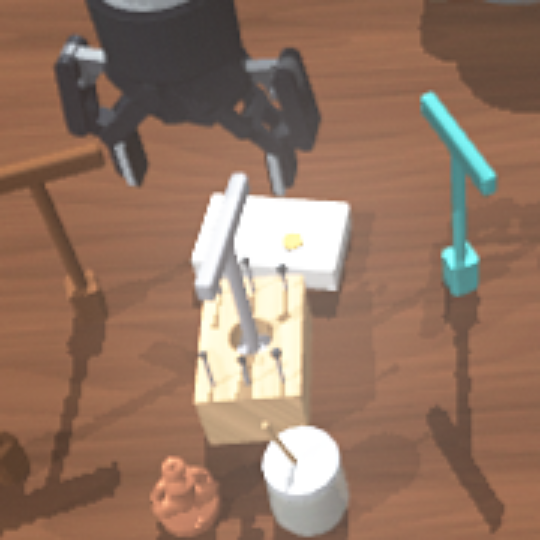

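The fingers straddle the steel bar with a tip either side (crop ~130,175 and ~280,180). Descending and gripping.

apply_moves(
  series=[
    [1,0.01,0,0.5,0,0.02,0],
    [1,0.01,0,0.957,0,0.02,0],
    [1,0.01,0,0.957,0,0.02,0],
    [-1,0.01,0,0.957,0,0.02,0],
    [-1,0.01,0,0.957,0,0.02,0],
    [-1,0.01,0,0.957,0,0.02,0],
    [-1,0.01,0,0.957,0,0.02,0],
    [-1,0.01,0,0.957,0,0.02,0],
    [-1,0.01,0,0.957,0,0.02,0],
    [-1,0.01,0,0.957,0,0.02,0],
  ],
  grip_force=60,
)

```text
t: 2.52
tool_pos: [561.5, -254.3, 157.9]
ee_rot: [0.996, -0.087, 0.001, 0.0]
ft_force: [0.1, 0.3, 5.2]
width: 11.2
```

```bash
python3 -c "
from h import *
st(); rel(561.5,-253.5,330,-10)"
```

```text
t 2.52 pos [ 561.5 -254.3  157.9] yaw -10.01 tilt [ 0.0016 -0.0008] F [0.1  0.26 5.17] T [ 0.119  0.098 -0.038] w 11.2 q [-0.44  0.44  1.58  0.    1.13  1.3 ]
[0.002, -0.012, -2.868] [0.005, -0.02, -0.003]
```

apply_moves(
  series=[
    [-1,0,0,-0.3,0,0,0],
    [-1,0,0,-0.7,0,0,0],
    [-1,0,0,-1.1,0,0,0],
    [-1,0,0,-1.5,0,0,0],
    [-1,0,0,-1.9,0,0,0],
    [-1,0,0,-2.3,0,0,0],
    [-1,0,0,-2.65,0,0,0],
    [-1,0,0,-2.868,0,0,0],
    [-1,0,0,-2.868,0,0,0],
    [-1,0,0,-2.868,0,0,0],
  ],
)

```text
t: 3.78
tool_pos: [560.8, -253.9, 328.4]
ee_rot: [0.996, -0.087, -0.001, -0.0]
ft_force: [-0.6, 0.3, -4.6]
width: 10.9
```

```bash
python3 -c "
from h import *
st(); rel(580,60,335,-10); snap('scene','s2.png');snap('top','t2.png')
a=cv2.imread('pics/s2.png')[60:300,120:340];b=cv2.imread('pics/t2.png')[100:300,320:500]
cv2.imwrite('pics/s2c.png',np.hstack([cv2.resize(a,(396,432)),cv2.resize(b,(389,432))]))"
```

```text
t 3.77 pos [ 560.8 -253.9  328.4] yaw -10.01 tilt [-0.001   0.0005] F [-0.6   0.3  -4.62] T [ 0.032 -0.015 -0.013] w 10.9 q [-0.44  0.35  1.28 -0.    1.51  1.3 ]
[-0.594, -5.208, -0.108] [-0.003, 0.012, -0.002]
```

View pics/s2c.png

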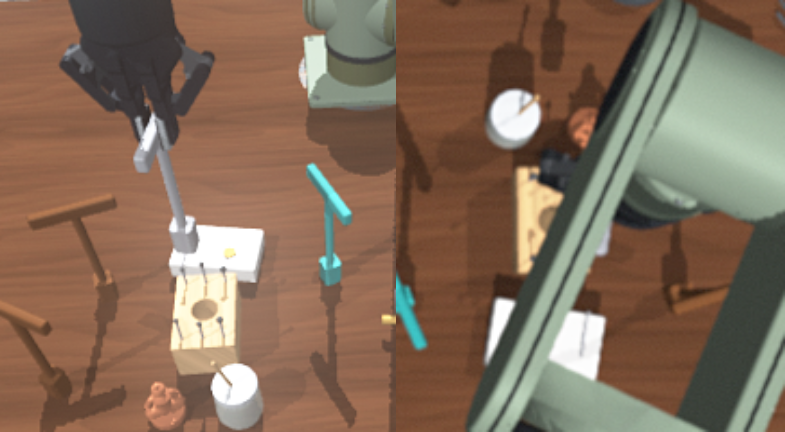

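```bash
python3 -c "
from h import *
c=load('s2')
for z in(356,347,338,217,181): print(z,proj(c,[560.8,-253.9,z]).round(1))
a=c['frame'][115:210,185:245]; im=cv2.resize(a,None,fx=6,fy=6,interpolation=cv2.INTER_CUBIC)[:,:,::-1].copy()
for z in(347,217,181):
  p=proj(c,[560.8,-253.9,z]); q=((p-[185,115]+.5)*6).astype(int); cv2.drawMarker(im,tuple(int(v) for v in q),(0,0,255),0,14,1)
cv2.imwrite('pics/s2k.png',im)"
```

```text
356 [205.3 126.4]
347 [206.4 130.7]
338 [207.6 134.8]
217 [220.7 183.5]
181 [224.  195.7]
```

View pics/s2k.png

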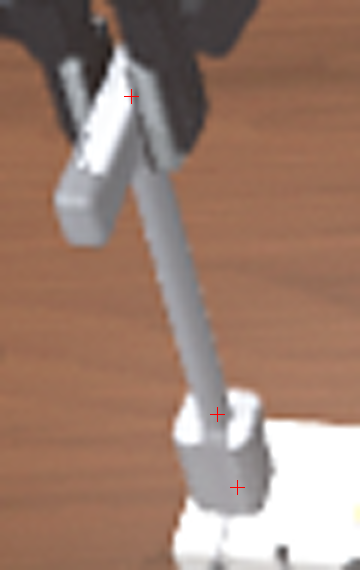

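apply_moves(
  series=[
    [-1,-0.02,-0.2,0,0,0,0],
    [-1,-0.08,-0.7,0,0,0,0],
    [-1,-0.16,-1.4,0,0,0,0],
    [-1,-0.25,-2.15,0,0,0,0],
    [-1,-0.33,-2.9,0,0,0,0],
    [-1,-0.42,-3.65,0,0,0,0],
    [-1,-0.5,-4.4,0,0,0,0],
    [-1,-0.58,-5.1,0,0,0,0],
    [-1,-0.64,-5.6,0,0,0,0],
    [-1,-0.67,-5.838,0,0,0,0],
    [-1,-0.67,-5.838,0,0,0,0],
    [-1,-0.67,-5.838,0,0,0,0],
  ],
)

```text
t: 5.38
tool_pos: [582.1, 96.9, 328.7]
ee_rot: [0.996, -0.088, -0.0, 0.0]
ft_force: [0.1, -0.7, -4.8]
width: 10.8
```

```bash
python3 -c "
from h import *
st(); rel(582.2,98,310,-10); c=snap('scene','s3.png')
p=sense()['tool_pos']
a=c['frame'][110:220,350:450]; im=cv2.resize(a,None,fx=5.4,fy=5.4,interpolation=cv2.INTER_CUBIC)[:,:,::-1].copy()
for X in([p[0],p[1],p[2]+19],[p[0],p[1],p[2]-111],[p[0],p[1],p[2]-147],[582.2,98,150]):
  q=((proj(c,X)-[350,110]+.5)*5.4).astype(int); print(q); cv2.drawMarker(im,tuple(int(v) for v in q),(0,0,255),0,14,1)
cv2.imwrite('pics/s3k.png',im)"
```

```text
t 5.38 pos [582.1  96.9 328.7] yaw -10.07 tilt [-0.0008 -0.0005] F [ 0.12 -0.75 -4.75] T [-0.04  -0.009 -0.001] w 10.8 q [ 0.15  0.3   1.35 -0.    1.49  1.89]
[-0.001, -0.018, 0.312] [0.008, 0.008, -0.014]
[368  96]
[289 382]
[271 448]
[259 502]
```

View pics/s3k.png

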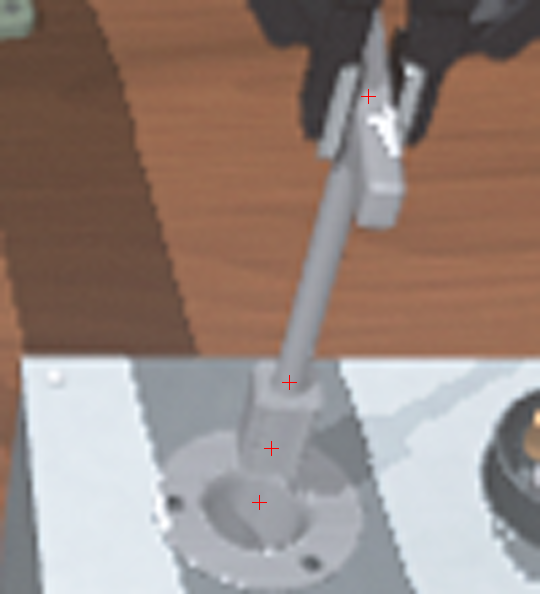

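Gripped key is centred over the sleeve mouth: socket mouth ~(268,455), bore centre ~(258,508) in the crop, matching the projections. Lowering gently.

apply_moves(
  series=[
    [-1,0,-0.018,0.15,0,0,0],
    [-1,0,-0.018,0.3,0,0,0],
    [-1,0,-0.018,0.45,0,0,0],
    [-1,0,-0.018,0.55,0,0,0],
    [-1,0,-0.018,0.65,0,0,0],
    [-1,0,-0.018,0.7,0,0,0],
    [-1,0,-0.018,0.7,0,0,0],
  ],
)

```text
t: 6.3
tool_pos: [582.3, 97.9, 286.6]
ee_rot: [0.996, -0.088, -0.0, 0.0]
ft_force: [0.9, -0.9, -3.6]
width: 10.7
```

```bash
python3 -c "
from h import *
st(); c=snap('scene','s4.png'); cv2.imwrite('pics/s4k.png',cv2.resize(c['frame'][110:220,350:450],None,fx=5,fy=5,interpolation=cv2.INTER_CUBIC)[:,:,::-1])"
```

```text
t 6.3 pos [582.3  97.9 286.6] yaw -10.09 tilt [-0.001  -0.0004] F [ 0.9  -0.89 -3.56] T [-0.006  0.052  0.037] w 10.7 q [ 0.15  0.32  1.43 -0.    1.4   1.89]
```

View pics/s4k.png

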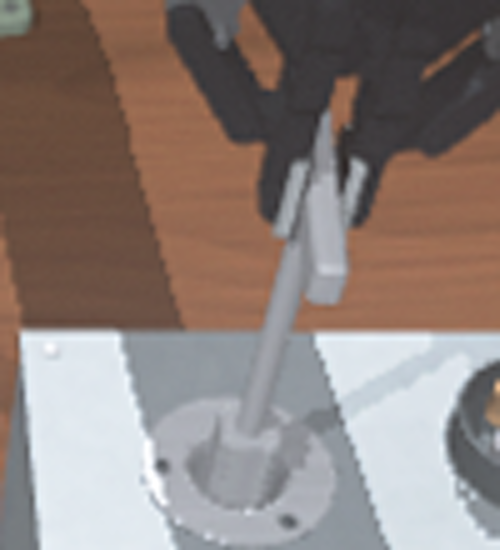

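The socket has entered the bore (crop ~245,470) with about 1 N side force. Lowering further in steps, watching the force.

apply_moves(
  series=[
    [-1,0,0,0.1,0,0,0],
    [-1,0,0,0.2,0,0,0],
    [-1,0,0,0.3,0,0,0],
    [-1,0,0,0.4,0,0,0],
    [-1,0,0,0.5,0,0,0],
    [-1,0,0,0.5,0,0,0],
  ],
)

```text
t: 7.1
tool_pos: [582.0, 97.8, 256.2]
ee_rot: [0.996, -0.088, -0.001, 0.0]
ft_force: [-0.8, 0.2, -3.5]
width: 11.1
```

```bash
python3 -c "
from h import *
st()"
```

```text
t 7.1 pos [582.   97.8 256.2] yaw -10.09 tilt [-0.0018 -0.0005] F [-0.75  0.21 -3.47] T [-0.069 -0.046  0.06 ] w 11.1 q [ 0.15  0.33  1.48 -0.    1.33  1.89]
```

apply_moves(
  series=[
    [-1,0,0,0.12,0,0.02,0],
    [-1,0,0,0.24,0,0.02,0],
    [-1,0,0,0.36,0,0.02,0],
    [-1,0,0,0.48,0,0.02,0],
    [-1,0,0,0.6,0,0.02,0],
    [-1,0,0,0.67,0,0.02,0],
    [-1,0,0,0.67,0,0.02,0],
  ],
)

```text
t: 7.98
tool_pos: [581.8, 97.8, 215.6]
ee_rot: [0.996, -0.088, -0.0, 0.0]
ft_force: [-1.0, -0.3, -4.1]
width: 11.3
```

```bash
python3 -c "
from h import *
st()"
```

```text
t 7.97 pos [581.8  97.8 215.6] yaw -10.09 tilt [-0.0008 -0.0009] F [-0.96 -0.25 -4.12] T [ 0.013 -0.025  0.032] w 11.3 q [ 0.15  0.35  1.55 -0.    1.23  1.89]
```

apply_moves(
  series=[
    [-1,0,0,0.05,0,0,0],
    [-1,0,0,0.1,0,0,0],
    [-1,0,0,0.13,0,0,0],
    [-1,0,0,0.16,0,0,0],
    [-1,0,0,0.16,0,0,0],
  ],
)

```text
t: 8.6
tool_pos: [581.7, 97.8, 205.8]
ee_rot: [0.996, -0.088, -0.001, 0.001]
ft_force: [-0.2, -0.7, -3.8]
width: 10.9
```

```bash
python3 -c "
from h import *
st()"
```

```text
t 8.6 pos [581.7  97.8 205.8] yaw -10.09 tilt [-0.0012 -0.001 ] F [-0.23 -0.69 -3.82] T [0.017 0.031 0.028] w 10.9 q [ 0.15  0.36  1.57 -0.    1.21  1.89]
```

apply_moves(
  series=[
    [-1,0,0,0.02,0,0,0],
    [-1,0,0,0.04,0,0,0],
    [-1,0,0,0.05,0,0,0],
    [-1,0,0,0.05,0,0,0],
  ],
)

```text
t: 9.1
tool_pos: [582.0, 97.8, 203.7]
ee_rot: [0.996, -0.088, 0.0, 0.0]
ft_force: [-0.6, 0.2, 1.0]
width: 10.9
```

```bash
python3 -c "
from h import *
st()"
```

```text
t 9.1 pos [582.   97.8 203.7] yaw -10.09 tilt [ 0.0002 -0.0008] F [-0.61  0.23  0.97] T [-0.072  0.196  0.041] w 10.9 q [ 0.15  0.36  1.57 -0.    1.21  1.89]
```

Contact: about 5 N at mouth height ~56 mm, so the key rests on top of the square and isn't aligned. Searching counter-clockwise under a light press.

apply_moves(
  series=[
    [-1,0,0,0.025,0,0,-0.4],
    [-1,0,0,0.025,0,0,-0.8],
    [-1,0,0,0.025,0,0,-1.2],
    [-1,0,0,0.025,0,0,-1.6],
    [-1,0,0,0.025,0,0,-2.0],
    [-1,0,0,0.025,0,0,-2.4],
    [-1,0,0,0.025,0,0,-2.8],
    [-1,0,0,0.025,0,0,-3.2],
    [-1,0,0,0.025,0,0,-3.2],
  ],
)

```text
t: 10.22
tool_pos: [581.8, 97.8, 201.8]
ee_rot: [0.999, 0.052, -0.0, 0.0]
ft_force: [0.4, 0.0, -4.4]
width: 11.1
```

```bash
python3 -c "
from h import *
st()"
```

```text
t 10.22 pos [581.8  97.8 201.8] yaw 5.94 tilt [-0.0007 -0.0008] F [ 0.41  0.02 -4.37] T [-0.017 -0.186  0.013] w 11.1 q [ 0.15  0.36  1.58 -0.    1.2   1.61]
```

It has dropped, and the press force is gone at z 201.8. Lowering onto the gland face.

apply_moves(
  series=[
    [-1,0,0,0.03,0,0,0],
    [-1,0,0,0.06,0,0,0],
    [-1,0,0,0.08,0,0,0],
    [-1,0,0,0.08,0,0,0],
  ],
)

```text
t: 10.72
tool_pos: [581.7, 97.8, 196.8]
ee_rot: [0.999, 0.052, -0.0, 0.0]
ft_force: [0.4, -0.8, -4.8]
width: 10.9
```

```bash
python3 -c "
from h import *
st()"
```

```text
t 10.72 pos [581.7  97.8 196.8] yaw 5.93 tilt [-0.0009 -0.0007] F [ 0.35 -0.77 -4.76] T [-0.044 -0.152  0.008] w 10.9 q [ 0.15  0.37  1.58 -0.    1.19  1.61]
```

apply_moves(
  series=[
    [-1,0,0,0.03,0,0,0],
    [-1,0,0,0.05,0,0,0],
    [-1,0,0,0.07,0,0,0],
    [-1,0,0,0.08,0,0,0],
    [-1,0,0,0.08,0,0,0],
  ],
)

```text
t: 11.35
tool_pos: [582.0, 97.9, 192.9]
ee_rot: [0.999, 0.052, 0.0, 0.0]
ft_force: [-0.4, 0.1, 2.1]
width: 10.8
```

```bash
python3 -c "
from h import *
st()"
```

```text
t 11.35 pos [582.   97.9 192.9] yaw 5.93 tilt [ 0.0004 -0.0005] F [-0.38  0.15  2.13] T [-0.037  0.126 -0.023] w 10.8 q [ 0.15  0.37  1.59 -0.    1.18  1.61]
```

Home: contact at z 192.9, 10.8 mm below the square-top contact, which matches the 11 mm square. I'll hold briefly and then turn counter-clockwise.

apply_moves(
  series=[
    [-1,0,0,0.01,0,0,0],
    [-1,0,0,0.01,0,0,0],
    [-1,0,0,0.01,0,0,-0.5],
    [-1,0,0,0.01,0,0,-1],
    [-1,0,0,0.01,0,0,-1.5],
    [-1,0,0,0.01,0,0,-2],
    [-1,0,0,0.01,0,0,-2.5],
    [-1,0,0,0.01,0,0,-3],
    [-1,0,0,0.01,0,0,-3.5],
    [-1,0,0,0.01,0,0,-4],
    [-1,0,0,0.01,0,0,-4],
  ],
)

```text
t: 12.72
tool_pos: [582.5, 97.8, 192.9]
ee_rot: [0.975, 0.224, 0.001, 0.0]
ft_force: [-1.3, -0.5, 5.5]
width: 11.2
```

```bash
python3 -c "
from h import *
st()"
```

```text
t 12.72 pos [582.5  97.8 192.9] yaw 25.9 tilt [ 0.0019 -0.0006] F [-1.25 -0.49  5.51] T [-0.172  0.052 -0.04 ] w 11.2 q [ 0.15  0.37  1.59 -0.    1.18  1.27]
```

apply_moves(
  series=[
    [-1,0,0,0,0,0,-0.6],
    [-1,0,0,0,0,0,-1.2],
    [-1,0,0,0,0,0,-1.8],
    [-1,0,0,0,0,0,-2.4],
    [-1,0,0,0,0,0,-3],
    [-1,0,0,0,0,0,-3.6],
    [-1,0,0,0,0,0,-4.2],
    [-1,0,0,0,0,0,-4.8],
    [-1,0,0,0,0,0,-5.4],
    [-1,0,0,0,0,0,-6],
    [-1,0,0,0,0,0,-6.6],
  ],
)

```text
t: 14.1
tool_pos: [582.6, 97.7, 192.9]
ee_rot: [0.871, 0.492, 0.001, 0.001]
ft_force: [-0.4, -0.1, 2.0]
width: 10.7
```

```bash
python3 -c "
from h import *
st()"
```

```text
t 14.1 pos [582.6  97.7 192.9] yaw 58.93 tilt [ 0.0021 -0.0007] F [-0.42 -0.08  2.02] T [-0.189  0.092 -0.188] w 10.7 q [ 0.15  0.37  1.59 -0.    1.18  0.69]
```

Torque about −0.19 N m while turning. That's mostly the cock's friction, so it is turning.

apply_moves(
  series=[
    [-1,0,0,0,0,0,-0.4],
    [-1,0,0,0,0,0,-0.8],
    [-1,0,0,0,0,0,-1.2],
    [-1,0,0,0,0,0,-1.6],
    [-1,0,0,0,0,0,-2.0],
    [-1,0,0,0,0,0,-2.4],
    [-1,0,0,0,0,0,-2.8],
    [-1,0,0,0,0,0,-3.2],
    [-1,0,0,0,0,0,-3.6],
    [-1,0,0,0,0,0,-4.0],
    [-1,0,0,0,0,0,-4.2],
  ],
)

```text
t: 15.48
tool_pos: [582.7, 97.6, 192.9]
ee_rot: [0.766, 0.643, 0.001, 0.001]
ft_force: [1.4, -0.7, 2.0]
width: 11.1
```

```bash
python3 -c "
from h import *
st()"
```

```text
t 15.47 pos [582.7  97.6 192.9] yaw 80.01 tilt [ 0.0023 -0.0008] F [ 1.38 -0.68  1.97] T [-0.222 -0.065 -0.17 ] w 11.1 q [ 0.15  0.37  1.59 -0.    1.18  0.32]
```

apply_moves(
  series=[
    [-1,0,0,0,0,0,-0.3],
    [-1,0,0,0,0,0,-0.6],
    [-1,0,0,0,0,0,-0.8],
    [-1,0,0,0,0,0,-1.0],
    [-1,0,0,0,0,0,-1.0],
  ],
)

```text
t: 16.1
tool_pos: [582.7, 97.7, 192.9]
ee_rot: [0.737, 0.676, 0.001, 0.001]
ft_force: [0.9, -1.8, 1.7]
width: 11.1
```

```bash
python3 -c "
from h import *
st()"
```

```text
t 16.1 pos [582.7  97.7 192.9] yaw 85.03 tilt [ 0.0023 -0.0008] F [ 0.9  -1.85  1.74] T [-0.238 -0.146 -0.125] w 11.1 q [ 0.15  0.37  1.59 -0.    1.18  0.23]
```

apply_moves(
  series=[
    [-1,0,0,0,0,0,-0.2],
    [-1,0,0,0,0,0,-0.4],
    [-1,0,0,0,0,0,-0.6],
    [-1,0,0,0,0,0,-0.6],
  ],
)

```text
t: 16.6
tool_pos: [582.7, 97.6, 192.9]
ee_rot: [0.719, 0.695, 0.001, 0.001]
ft_force: [0.7, -2.0, 2.1]
width: 10.8
```

```bash
python3 -c "
from h import *
st()"
```

```text
t 16.6 pos [582.7  97.6 192.9] yaw 88.05 tilt [ 0.0023 -0.0008] F [ 0.72 -1.99  2.14] T [-0.23  -0.08  -0.116] w 10.8 q [ 0.15  0.37  1.59 -0.    1.18  0.18]
```

apply_moves(
  series=[
    [-1,0,0,0,0,0,-0.2],
    [-1,0,0,0,0,0,-0.4],
    [-1,0,0,0,0,0,-0.6],
    [-1,0,0,0,0,0,-0.6],
  ],
)

```text
t: 17.1
tool_pos: [582.7, 97.6, 192.9]
ee_rot: [0.701, 0.714, 0.001, 0.001]
ft_force: [-0.7, -1.2, 3.0]
width: 11.4
```

```bash
python3 -c "
from h import *
st()"
```

```text
t 17.1 pos [582.7  97.6 192.9] yaw 91.06 tilt [ 0.0024 -0.0008] F [-0.69 -1.2   2.96] T [-0.222 -0.035 -0.115] w 11.4 q [ 0.15  0.37  1.59 -0.    1.18  0.13]
```

apply_moves(
  series=[
    [-1,0,0,0,0,0,-0.2],
    [-1,0,0,0,0,0,-0.4],
    [-1,0,0,0,0,0,-0.4],
  ],
)

```text
t: 17.48
tool_pos: [582.7, 97.6, 192.9]
ee_rot: [0.688, 0.726, 0.001, 0.001]
ft_force: [0.0, -0.6, 2.3]
width: 10.8
```

```bash
python3 -c "
from h import *
st()"
```

```text
t 17.48 pos [582.7  97.6 192.9] yaw 93.08 tilt [ 0.0024 -0.0008] F [ 0.   -0.62  2.34] T [-0.219 -0.082 -0.089] w 10.8 q [ 0.15  0.37  1.59 -0.    1.18  0.09]
```

apply_moves(
  series=[
    [-1,0,0,0,0,0,-0.2],
    [-1,0,0,0,0,0,-0.4],
    [-1,0,0,0,0,0,-0.4],
  ],
)

```text
t: 17.85
tool_pos: [582.7, 97.6, 192.9]
ee_rot: [0.675, 0.738, 0.0, 0.001]
ft_force: [-0.2, -0.7, 2.5]
width: 10.7
```

```bash
python3 -c "
from h import *
st()"
```

```text
t 17.85 pos [582.7  97.6 192.9] yaw 95.1 tilt [ 0.0024 -0.0009] F [-0.21 -0.69  2.5 ] T [-0.201 -0.131 -0.046] w 10.7 q [ 0.15  0.37  1.59 -0.    1.18  0.06]
```

apply_moves(
  series=[
    [-1,0,0,0,0,0,-0.2],
    [-1,0,0,0,0,0,-0.4],
    [-1,0,0,0,0,0,-0.4],
  ],
)

```text
t: 18.23
tool_pos: [582.7, 97.7, 192.9]
ee_rot: [0.662, 0.75, 0.0, 0.001]
ft_force: [0.4, -0.9, 1.7]
width: 11.1
```

```bash
python3 -c "
from h import *
st()"
```

```text
t 18.23 pos [582.7  97.7 192.9] yaw 97.12 tilt [ 0.0024 -0.0009] F [ 0.35 -0.9   1.72] T [-0.148 -0.157 -0.101] w 11.1 q [ 0.15  0.37  1.59 -0.    1.18  0.02]
```

apply_moves(
  series=[
    [-1,0,0,0,0,0,-0.2],
    [-1,0,0,0,0,0,-0.4],
    [-1,0,0,0,0,0,-0.4],
  ],
)

```text
t: 18.6
tool_pos: [582.7, 97.6, 192.9]
ee_rot: [0.649, 0.761, 0.0, 0.001]
ft_force: [0.8, -1.3, 2.0]
width: 11.0
```

```bash
python3 -c "
from h import *
st()"
```

```text
t 18.6 pos [582.7  97.6 192.9] yaw 99.14 tilt [ 0.0023 -0.0009] F [ 0.77 -1.3   1.99] T [-0.227 -0.169 -0.098] w 11.0 q [ 0.15  0.37  1.59 -0.    1.18 -0.01]
```

apply_moves(
  series=[
    [-1,0,0,0,0,0,-0.2],
    [-1,0,0,0,0,0,-0.4],
    [-1,0,0,0,0,0,-0.4],
  ],
)

```text
t: 18.98
tool_pos: [582.7, 97.6, 192.9]
ee_rot: [0.635, 0.772, 0.0, 0.001]
ft_force: [1.0, -0.7, 3.1]
width: 11.2
```

```bash
python3 -c "
from h import *
st()"
```

```text
t 18.98 pos [582.7  97.6 192.9] yaw 101.15 tilt [ 0.0024 -0.0009] F [ 1.   -0.7   3.11] T [-0.197 -0.172 -0.116] w 11.2 q [ 0.15  0.37  1.59 -0.    1.18 -0.05]
```

apply_moves(
  series=[
    [-1,0,0,0,0,0,-0.2],
    [-1,0,0,0,0,0,-0.4],
    [-1,0,0,0,0,0,-0.4],
  ],
)

```text
t: 19.35
tool_pos: [582.7, 97.6, 193.0]
ee_rot: [0.621, 0.784, 0.0, 0.001]
ft_force: [0.3, -1.4, 2.1]
width: 10.7
```

```bash
python3 -c "
from h import *
st()"
```

```text
t 19.35 pos [582.7  97.6 193. ] yaw 103.17 tilt [ 0.0025 -0.0009] F [ 0.28 -1.42  2.11] T [-0.196 -0.134 -0.141] w 10.7 q [ 0.15  0.37  1.59 -0.    1.18 -0.08]
```

apply_moves(
  series=[
    [-1,0,0,0,0,0,-0.2],
    [-1,0,0,0,0,0,-0.3],
    [-1,0,0,0,0,0,-0.3],
  ],
)

```text
t: 19.73
tool_pos: [582.7, 97.6, 192.9]
ee_rot: [0.611, 0.792, 0.0, 0.001]
ft_force: [0.3, -0.2, 2.4]
width: 10.9
```

```bash
python3 -c "
from h import *
st(); c=snap('scene','s5.png'); cv2.imwrite('pics/s5k.png',cv2.resize(c['frame'][110:240,340:470],None,fx=4.4,fy=4.4,interpolation=cv2.INTER_CUBIC)[:,:,::-1])"
```

```text
t 19.73 pos [582.7  97.6 192.9] yaw 104.67 tilt [ 0.0025 -0.0009] F [ 0.34 -0.21  2.39] T [-0.151 -0.164 -0.241] w 10.9 q [ 0.15  0.37  1.59 -0.    1.18 -0.11]
```

View pics/s5k.png

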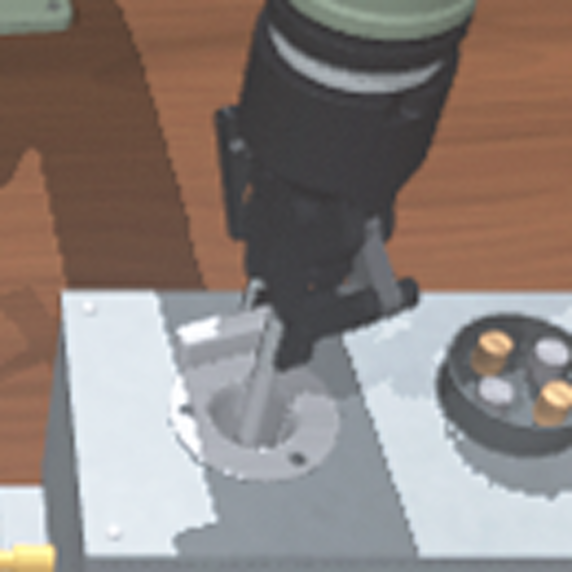

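The key is in the sleeve and its bar has turned with the gripper to lie roughly along y (crop ~200–260,330). Torque has risen to −0.24 N m, so this may be the stop. One more small step to confirm.

apply_moves(
  series=[
    [-1,0,0,0,0,0,-0.1],
    [-1,0,0,0,0,0,-0.1],
  ],
)

```text
t: 20.02
tool_pos: [582.7, 97.6, 192.9]
ee_rot: [0.608, 0.794, 0.0, 0.001]
ft_force: [1.5, -1.9, 2.0]
width: 10.6
```

```bash
python3 -c "
from h import *
st()"
```

```text
t 20.02 pos [582.7  97.6 192.9] yaw 105.16 tilt [ 0.0025 -0.0008] F [ 1.47 -1.87  2.05] T [-0.167 -0.136 -0.235] w 10.6 q [ 0.15  0.37  1.59 -0.    1.18 -0.12]
```

apply_moves(
  series=[
    [-1,0,0,0,0,0,-0.1],
    [-1,0,0,0,0,0,-0.2],
    [-1,0,0,0,0,0,-0.2],
  ],
)

```text
t: 20.4
tool_pos: [582.7, 97.7, 192.9]
ee_rot: [0.601, 0.8, 0.0, 0.001]
ft_force: [0.8, -0.3, 1.4]
width: 10.9
```

```bash
python3 -c "
from h import *
st()"
```

```text
t 20.4 pos [582.7  97.7 192.9] yaw 106.17 tilt [ 0.0024 -0.0008] F [ 0.78 -0.31  1.45] T [-0.156 -0.078 -0.395] w 10.9 q [ 0.15  0.37  1.59 -0.    1.18 -0.13]
```

Torque climbs steadily (0.12 → 0.24 → 0.40 N m) as yaw barely changes, so this is the open stop at about 104.5°. Relaxing the twist, then releasing.

apply_moves(
  series=[
    [-1,0,0,0,0,0,0.2],
    [-1,0,0,0,0,0,0.35],
    [-1,0,0,0,0,0,0.35],
  ],
)

```text
t: 20.78
tool_pos: [582.7, 97.7, 192.9]
ee_rot: [0.613, 0.79, 0.0, 0.001]
ft_force: [0.6, -1.1, 1.9]
width: 11.0
```

```bash
python3 -c "
from h import *
st()"
```

```text
t 20.77 pos [582.7  97.7 192.9] yaw 104.43 tilt [ 0.0024 -0.0009] F [ 0.57 -1.14  1.9 ] T [-0.186 -0.123 -0.048] w 11.0 q [ 0.15  0.37  1.59 -0.    1.18 -0.1 ]
```

apply_moves(
  series=[
    [-0.6,0,0,0,0,0,0],
    [-0.4,0,0,0,0,0,0],
    [0,0,0,0,0,0,0],
    [0.5,0,0,0,0,0,0],
    [1,0,0,0,0,0,0],
    [1,0,0,0,0,0,0],
    [1,0,0,0,0,0,0],
    [1,0,0,0,0,0,0],
  ],
)

```text
t: 21.78
tool_pos: [582.7, 97.7, 192.9]
ee_rot: [0.613, 0.79, 0.0, 0.001]
ft_force: [-0.5, -1.1, -0.2]
width: 85.5
```

```bash
python3 -c "
from h import *
st()"
```

```text
t 21.77 pos [582.7  97.7 192.9] yaw 104.43 tilt [ 0.0025 -0.0009] F [-0.47 -1.06 -0.25] T [ 0.005 -0.01   0.018] w 85.5 q [ 0.15  0.37  1.59 -0.    1.18 -0.1 ]
```

Released and free. Rising straight up, then moving back clear for a look.

apply_moves(
  series=[
    [1,0,0,-0.3,0,0,0],
    [1,0,0,-0.8,0,0,0],
    [1,0,0,-1.4,0,0,0],
    [1,0,0,-2,0,0,0],
    [1,0,-0.8,-2,0,0,0],
    [1,0,-1.6,-2,0,0,0],
    [1,0,-2.4,-2,0,0,0],
    [1,0,-2.4,-2,0,0,0],
    [1,0,-2.4,-2,0,0,0],
  ],
)

```text
t: 22.9
tool_pos: [443.7, 62.0, 313.1]
ee_rot: [0.613, 0.79, 0.001, 0.002]
ft_force: [-0.1, -1.0, 0.9]
width: 85.5
```

```bash
python3 -c "
from h import *
st(); c=snap('scene','s6.png');t=snap('top','t6.png')
a=c['frame'][130:240,340:470];b=t['frame'][130:240,150:310]
im=np.vstack([cv2.resize(a,(354,300),interpolation=cv2.INTER_CUBIC)]);im2=cv2.resize(b,(436,300),interpolation=cv2.INTER_CUBIC)
cv2.imwrite('pics/s6k.png',np.hstack([im,im2])[:,:,::-1])
for k in(c,t):
  P=cloud(k); m=(P[...,2]>207)&(P[...,2]<228)&(k['range_z']>0)&(P[...,0]>520)&(P[...,0]<640)&(P[...,1]>30)&(P[...,1]<170)
  if m.sum()>20:
    Q=P[m]; r=cv2.minAreaRect(Q[:,:2].astype(np.float32)); print(m.sum(),r,np.median(Q[:,2]),np.percentile(Q[:,2],95)); print(np.linalg.lstsq(np.c_[Q[:,:2]-Q[:,:2].mean(0),np.ones(len(Q))],Q[:,2],rcond=None)[0])
"
```

```text
t 22.9 pos [443.7  62.  313.1] yaw 104.43 tilt [ 0.0043 -0.0006] F [-0.13 -0.96  0.91] T [-0.003 -0.001  0.023] w 85.5 q [ 0.11  0.07  1.68 -0.    1.39 -0.14]
405 ((584.6237182617188, 96.16734313964844), (14.494425773620605, 99.91432189941406), 14.422041893005371) 218.09840589654806 220.5330449118696
[-6.10692144e-01 -1.38808047e-01  2.16286998e+02]
351 ((582.3596801757812, 98.02912139892578), (12.726288795471191, 99.46875), 12.986167907714844) 218.98978209569194 222.01886483768453
[3.07697365e-01 7.38248671e-02 2.18453217e+02]
```

View pics/s6k.png

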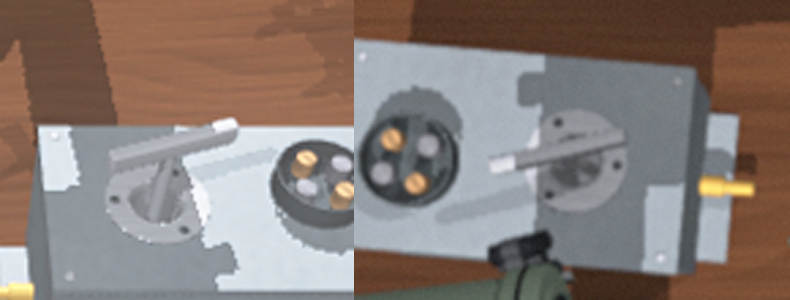

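View pics/s6.png

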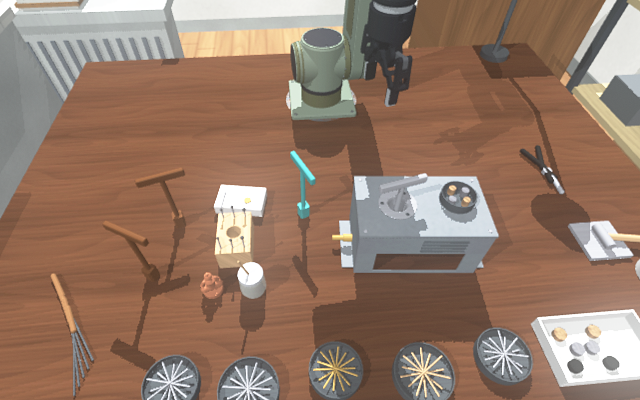

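The key stands upright in the sleeve: bar top is at z ≈219–220 (220 expected when home) and bar centre ≈(583,97), on the sleeve axis. The bar points at 103–104°. Jar, figurine, brick and tin are where they were. Handing in.

```bash
python3 -c "
from h import *
print(finish_job())"
```

```text
the job is handed in; nothing more can be done
None
```

The torch gas should be on: the cock is turned to its open stop and the key is left standing home on the square. I handed the job in at about 23 s. `finish_job()` gave no verdict.

**What I did:**
- I took the grey steel T-key from the block and lowered it down the sleeve. It met the top of the square with about 5 N.
- Turning counter-clockwise under that light press, the key dropped onto the square within 16°. It reached the gland face 10.8 mm lower (the square is 11 mm high), pressing with about 6 N.
- I then turned it counter-clockwise, against roughly 0.1–0.2 N m of friction, until the torque climbed to 0.4 N m at a key yaw of about 105°. I took that as the open stop, relaxed the twist, released the key and backed off.

**Last checks:**
- **Key:** both cameras put the bar top at about 218–220 mm, where 220 mm is fully home. The bar centre is within about 3 mm of the sleeve axis, and the two views differ by about 2 mm. The key looks upright, but I did not get a reliable measurement of its tilt.
- **Cock:** I could only tell that it is fully open from the torque and the angle turned, not by seeing it.
- **Rest of the scene:** the jar, figurine, tin and brick look unmoved, and the gripper is clear of everything.

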